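Shut the mould's cooling-water valve

TASK

The mould plate is coming off its cooling water: with the fingertips, slide the cover of the grey valve box fully aside onto the closed half of the box, then push the valve handle that ends in a round disc fully shut, square across its pipe, and take the hand away. Push only: do not lift or tip the cover, do not pick anything up, and leave the other, straight valve handle and the V-block, oil bottle and file where they are.

Things in the scene. Friction and masses are not known exactly. Their poses are not given: they have to be found in the camera images.
- valve_box: Fixed grey box, 270 (its x) by 330 (its y) by 75 mm high; origin at the centre of its underside, on the bench. Its -y half is an open-topped bay hidden by the cover, its +y half a solid deck. Guide strips 4 mm thick stand 12 mm above the top along both long sides (x = +-133 mm), end stops 10 mm high at both ends (y = +-163 mm)
- bay (a point): Centre of the bay's floor, 6 mm above the bench. The bay is 250 mm wide in the box's x, 145 mm in its y, its rim 75 mm above the bench. Two brass valves stand in it, 96 mm apart in x, stems 27 mm to the -y side of its centre; which one has the disc handle varies. Their 20 mm pipes run along the box's y, tops 34 mm above the bench (valve bodies and stems higher, within 18 mm of the axis)
- deck (a point): Centre of the flat top of the deck, 75 mm above the bench, level with the bay's rim: where the cover goes
- cover: Loose flat aluminium cover, 258 (x) by 156 (y) by 6 mm, about 0.6 kg, on the box's rim between the guide strips (2 mm play each side), axes along the box's. Origin at the centre of its underside, 75 mm up. Starts over the bay, centre 60 to 80 mm to the -y side of the box's origin; slides along the box's +y to the end stop, centre then 83 mm to the +y side. Friction a few newtons
- cover_lip (a point): Middle of the top edge of the cover's upright lip, 107 mm above the bench: a bar 140 mm long in x, 8 mm thick in y, standing 26 mm above the plate across the cover's centre. Push it from its -y side
- tagged_handle (a joint): Angle in rad of the handle that ends in a disc, to be shut: 0 = open, pointing along the box's +y over its pipe; grows counter-clockwise seen from above; 1.57 = shut, against its stop, pointing along the box's -x. Starts between 0 and 0.3. Stiff, stays where left (needs 2 to 3 N at the disc)
- tagged_stem (a point): Top of the stem on the turning axis (vertical) of the disc handle, 62 mm above the bench. The steel handle is a bar 14 mm wide, 46 to 62 mm above the bench, and ends in a disc 32 mm across and as thick as the bar (upright axis), centred 50 mm from the axis
- tagged_tip (a point): Centre of the top of the disc at the end of that handle, 50 mm from the turning axis, 62 mm above the bench
- plain_tip (a point): Point on top of the other handle, 50 mm from its turning axis, 62 mm above the bench. That handle is a straight square-ended bar 14 mm wide and 66 mm long from its axis, at the same height, turning the same way; it must stay as it is
- v_block: Loose dark steel V-block 60 by 45 by 42 mm high near the deck end of the box; origin at the centre of its underside. Leave alone
- oil_bottle: Loose white oil bottle, 48 mm across, 120 mm tall, near the deck end of the box; origin at the centre of its underside. Leave alone
- file: Loose file with a wooden handle, 250 mm long, lying along its x near the bay end of the box, up to 24 mm high; origin on the bench, 25 mm from the wooden handle's inner end. Leave alone

How it is judged:
By the outcome, as a careful person would: the job done as asked, in the order asked, and still so for the second after the job is handed in, with the robot touching nothing.
It also fails if it takes over 51 s, if anything falls off the work surface, if the arm or the gripper's body presses on something with over 40 N, if the wrist force passes 120 N, or if a joint passes its speed limit or range.

ROBOT

A 6-joint arm with a two-finger parallel gripper is mounted at the origin on the work surface. World frame = base frame: x ahead of the robot, y to its left, z up, the work surface at z = 0. Lengths are in m, angles in degrees, forces in N, time in s.
With the tool pointing down it reaches from about 0.35 to 1 m from the base axis. Payload 7.1 kg.
Tool frame: the origin (TCP) lies at the very end of the fingers, on their centre line; the grasp point (between the pads) lies ctrl.hold_point_z behind it (ctrl.hold_point_z is the distance from the TCP to the grasp point, in m); z points along the fingers, x is the direction in which the jaws open and shut, and the axes are right-handed (so a half turn about z gives the same grasp; the last joint's range is limited). The gripper opens to 85 mm and grips with 20 to 120 N. Pads are 22 mm wide; open, the fingers measure 114 mm over their backs; the gripper's body (76 mm by 85 mm) begins 54 mm behind the grasp point. The pads swing forward as they close: fully open they stand 13 mm farther back than shut.
Start: joints at [65.145, 24.242, 93.386, -0, 62.372, -1.089], TCP at [0.252, 0.572, 0.231] pointing down, gripper open.
Joint ranges: [-172.04, 172.04], [-51.8, 120.97], [4.93, 147.93], [-75.15, 255.16], [6.16, 154.13], [-145.62, 145.62]. Speed limits (degrees/s): [136.94, 136.94, 172.46, 180, 180, 180].

INTERFACE

Orientations are given as [roll, pitch, yaw] about the fixed x, y, z axes, in that order (R = Rz(yaw) Ry(pitch) Rx(roll)).
In Python, from bench import ctrl, read_camera, order, recognise gives the robot as it stands.
- The arm moves only by the shell command python3 -m creep 'ROWS' [OPENING]. ROWS is text: rows parted by semicolons, each of 4 numbers parted by spaces: the shift along the tool's x, y, z in mm, then the turn about the tool's z in rad. A call has 1 to 5 rows; each row shifts and turns the pose as measured when the row begins, along the tool's axes as they then stand; what a row does not reach is not made up. A row lasts 1/12 s, in which the tool goes at most 41.7 mm and 7.16 degrees, less where a joint would pass 70% of its speed; a pose out of reach is approached as far as the arm can. A call with a gripper value outside its range is refused whole. OPENING is the closure, from -1 (fully open) to 1 (shut), so that 0 is half open, set as the call begins (- or left out, the last holds). The fingers move at their own pace and stop on an object; the grip force is fixed at half the most. Time passes only in rows, so rows that do not move let the fingers close. It gives the time, the measured TCP pose, the force and the opening at its end, in the units of the state.
- ctrl.get_state(): the state, without advancing time (a new reading comes with each control period).
- read_camera(name): name is "scene" or "top" or "wrist"; returns a dict with "img" (480x640x3 uint8, blue, green, red), "z_map" (480x640 float32, m along the optical axis (not along the pixel's ray), 0 where there is no reading), "K" (3x3 intrinsics, pixels), "rvec" (rotation vector, rad) and "tvec" (3), from world to camera coordinates, as OpenCV has them. Camera axes: x right, y down, z forward; pixel columns grow to the right and rows downward; lengths in m; the calibration is good to about 2 mm. A picture is of the moment at which its call begins.
- order.sign_off(): hands the job in, once; it reports no verdict.
Trained networks look in a picture, given as the dict that the camera call returned (one of the last four; its "shot" number tells which), for a name from the list of things; names that differ only in an ending like _2 or _b are one class to them, and where a whole thing is asked for, a point or a joint stands for the part that bears it (a point fixed in the world has none). Each returns a list of dicts, best first, with "score" (0 to 1); they miss things now and then, are a little off and sometimes report something else, mostly with a low value. They report only what shows in the picture. A call takes as long as a camera call.
- recognise(picture, target): "location" ([x, y, z] in m, in world coordinates, good to about 4 mm: the middle of the surface that is visible of it).
The state is a dict: "time_s": time; "joint_pos": joint angles; "joint_vel": joint speeds; "tau": joint torques, N m; "eef_pos": TCP position; "tool_rot": TCP orientation; "contact_force": force on the tool from outside, world axes, zero at the start; "wrist_torque": the same for the moment, N m; "grip_width": finger opening in m.
Only numpy, scipy, OpenCV 4.12 (cv2) and the standard library are available. Lean on these libraries where they do the work, as an engineer would, in place of code of your own. Each camera call takes 0.05 s, during which the arm holds its last target. There are 200 camera calls.

## Working session

There is one attempt and no reset: what is moved stays moved. The work goes in short steps, Python scripts to look and compute and a shell command to move; the robot and the scene stay as the last step left them, time stands still between calls to the robot, and variables do not carry over. Pictures are saved under pics/ and viewed, about 8 in all and at most 12, crops included, and the job is handed in when it is done.

```bash
mkdir -p pics; cat > h.py <<'E'
import numpy as np, cv2
from bench import ctrl, read_camera, order, recognise
def world(p,u,v,z=None):
    R,_=cv2.Rodrigues(np.array(p["rvec"],float));t=np.array(p["tvec"],float).ravel();K=p["K"]
    r=np.linalg.inv(K)@np.array([u,v,1.]);c=-R.T@t;d=R.T@r
    if z is None: return c+d*p["z_map"][int(v),int(u)]
    return c+d*(z-c[2])/d[2]
def pix(p,X):
    return cv2.projectPoints(np.array([X],float),np.array(p["rvec"],float),np.array(p["tvec"],float),p["K"],None)[0].ravel()
E
python3 - <<'E'
from h import *
s=ctrl.get_state();print(s, ctrl.hold_point_z)
for n in("top","scene"):
    p=read_camera(n);cv2.imwrite(f"pics/a_{n}.png",p["img"])
    for t in("valve_box","cover","cover_lip","v_block","oil_bottle","file"):
        print(n,t,[(np.round(d["location"],3).tolist(),round(d["score"],2)) for d in recognise(p,t)[:2]])
E
```

```text
{'time_s': 0.0, 'joint_pos': array([ 6.51446783e+01,  2.42863542e+01,  9.34340692e+01, -1.96468246e-04,
        6.23715729e+01, -1.08795995e+00]), 'joint_vel': array([-0.08170479, -0.01528639,  0.03186477,  0.05939372,  0.04271865,
       -0.11255222]), 'tau': array([ 3.24695196e-03, -5.57370865e+01, -2.81748623e+01,  1.48231966e-04,
        7.27265520e-03, -2.21816839e-05]), 'eef_pos': array([0.25162062, 0.57148795, 0.23050666]), 'tool_rot': array([-1.79998427e+02,  9.19830252e-02,  6.62327307e+01]), 'contact_force': array([0.20564673, 0.08985272, 0.23100377]), 'wrist_torque': array([-0.01172888, -0.01856998, -0.00605951]), 'grip_width': 0.08561851664414838} 0.0187
top valve_box [([0.568, 0.105, 0.077], 0.64)]
top cover [([0.551, -0.046, 0.081], 0.69)]
top cover_lip [([0.557, -0.039, 0.084], 0.77)]
top v_block [([0.547, 0.279, 0.036], 0.98), ([0.568, 0.1, 0.077], 0.27)]
top oil_bottle [([0.682, 0.256, 0.079], 0.78), ([0.554, -0.043, 0.083], 0.6)]
top file [([0.52, -0.205, 0.015], 0.68)]
scene valve_box [([0.629, 0.055, 0.075], 0.74)]
scene cover [([0.566, -0.056, 0.08], 0.77)]
scene cover_lip [([0.568, -0.051, 0.079], 0.82)]
scene v_block [([0.558, 0.278, 0.034], 0.84)]
scene oil_bottle [([0.702, 0.246, 0.061], 0.96)]
scene file [([0.536, -0.212, 0.017], 0.82)]
```

View pics/a_top.png

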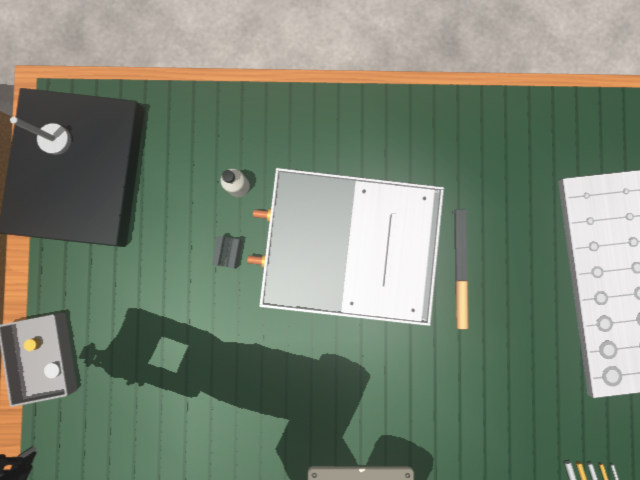

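View pics/a_scene.png

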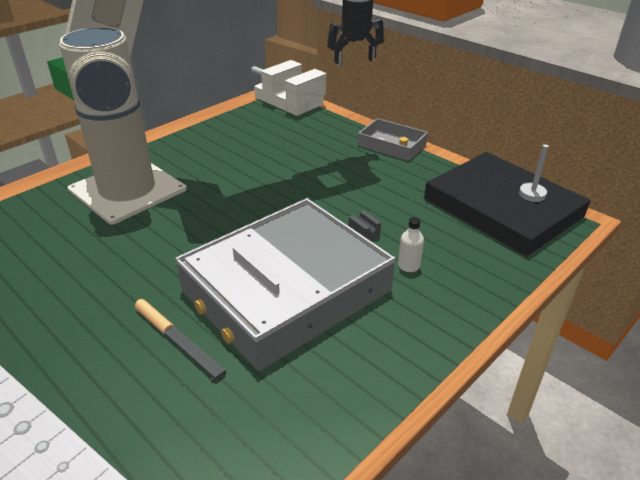

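The views show the box nearly aligned with the world axes: its corners are at about (276,169), (443,187), (430,324) and (261,306) in the top picture. The lip runs from (392,213) to (385,286), and the deck side (+y) faces left. Next I'll refine the pose.

```bash
cat > m.py <<'E'
from h import *
def cloud(p):
    R,_=cv2.Rodrigues(np.array(p["rvec"],float));t=np.array(p["tvec"],float).ravel()
    v,u=np.mgrid[:480,:640];z=p["z_map"]
    c=np.stack([(u-p["K"][0,2])/p["K"][0,0]*z,(v-p["K"][1,2])/p["K"][1,1]*z,z],-1)
    W=(c-t)@R;W[z==0]=np.nan;return W
E
python3 - <<'E'
from m import *
p=read_camera("top")
for u,v in((276,169),(443,187),(430,324),(261,306)): print("corner",world(p,u,v,.086).round(4))
for n in("top","scene"):
    p=read_camera(n);W=cloud(p)
    roi=(abs(W[...,0]-.58)<.2)&(abs(W[...,1]-.03)<.22)
    box=W[roi&(W[...,2]>.065)&(W[...,2]<.095)][:,:2].astype(np.float32)
    r=cv2.minAreaRect(box);print(n,"box",r)
    cov=W[roi&(W[...,2]>.07)&(W[...,2]<.09)];print("z med",np.median(cov[:,2]))
    lip=W[roi&(W[...,2]>.096)&(W[...,2]<.12)];
    if len(lip)>5: print("lip",len(lip),cv2.minAreaRect(lip[:,:2].astype(np.float32)),np.percentile(lip[:,2],[50,95]))
p=read_camera("top")
for u,v in((392,213),(385,286)): print("lip end",world(p,u,v,.107).round(4))
E
```

```text
corner [0.7113 0.175  0.086 ]
corner [ 0.6796 -0.1522  0.086 ]
corner [ 0.4133 -0.1256  0.086 ]
corner [0.4454 0.1999 0.086 ]
top box ((0.5663509964942932, 0.06191439926624298), (0.403285413980484, 0.27052828669548035), 83.99555969238281)
z med 0.0773970921501242
lip 367 ((0.5545421838760376, -0.04417689889669418), (0.008618689142167568, 0.13868869841098785), 84.00531768798828) [0.10587988 0.10833368]
scene box ((0.5661589503288269, 0.06097577512264252), (0.4047063887119293, 0.2758220434188843), 84.2339859008789)
z med 0.07952007701124358
lip 414 ((0.6383073329925537, 0.06812344491481781), (0.3573254942893982, 0.12473767250776291), 53.8974609375) [0.1057655  0.10884719]
lip end [ 0.625  -0.0487  0.107 ]
lip end [ 0.4865 -0.0355  0.107 ]
```

```bash
python3 - <<'E'
from h import *
p=read_camera("top");i=p["img"][150:340,240:460];cv2.imwrite("pics/b.png",cv2.resize(i,None,fx=3.5,fy=3,interpolation=cv2.INTER_CUBIC)[:600,:800])
E
```

```text
(no output)
```

View pics/b.png

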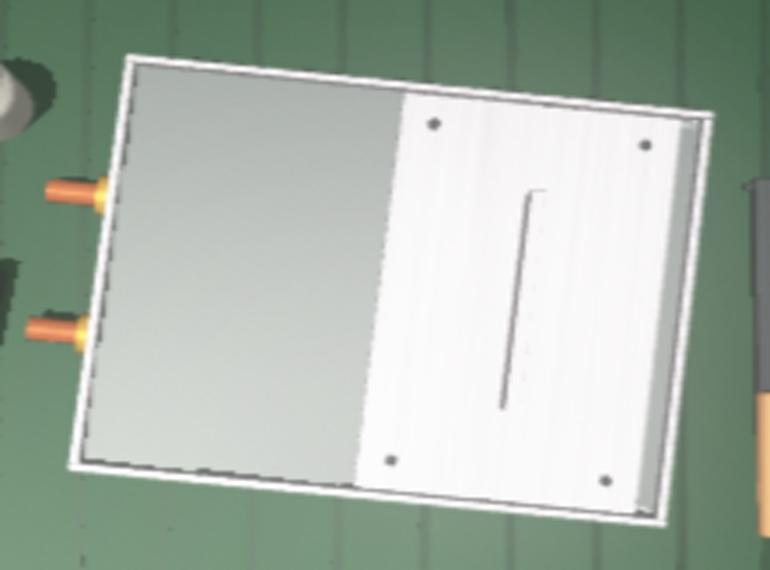

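Two measurements agree on the box: centre (0.562, 0.024), yaw -5.9°, lip at box y = -69 mm and height 0.106. I'll turn the tool and shut the fingers.

```bash
cat > g.py <<'E'
# usage: g.py bx by z(mm): remaining shift in tool axes, mm; state in box frame
import sys
from h import *
from scipy.spatial.transform import Rotation as Ro
C=np.array([.5624,.0243,0]);B=Ro.from_euler('z',-5.9,degrees=True)
s=ctrl.get_state();T=Ro.from_euler('xyz',s["tool_rot"],degrees=True)
print("t",round(s["time_s"],2),"box mm",(B.inv().apply(s["eef_pos"]-C)*1000).round(1),"rot",s["tool_rot"].round(2),"Fbox",B.inv().apply(s["contact_force"]).round(1),"w",round(s["grip_width"],4))
if len(sys.argv)>3:
    X=C+B.apply(np.array(sys.argv[1:4],float)/1000);print("shift",(T.inv().apply(X-s["eef_pos"])*1000).round(1))
E
python3 -m creep '0 0 0 -0.11; 0 0 0 -0.11; 0 0 0 -0.11;0 0 0 0' 1; python3 g.py 0 -108 180
```

```text
time_s: 1.28
eef_pos: [0.2518, 0.572, 0.2314]
tool_rot: [180.0, -0.0, 85.9]
contact_force: [1.1, 0.8, 0.5]
grip_width: 0.0388
t 1.28 box mm [-365.2  512.9  231.4] rot [180.    -0.    85.94] Fbox [1.  0.9 0.5] w 0.0388
shift [-632.3  345.1   51.3]
```

```bash
python3 -m creep '-35 19 0 0.032; -35 19 0 0; -35 19 0 0; -35 19 0 0; -35 19 0 0'; python3 g.py 0 -108 180
```

```text
time_s: 1.7
eef_pos: [0.3284, 0.3897, 0.2307]
tool_rot: [179.9, -0.3, 83.6]
contact_force: [0.1, 0.4, 0.5]
grip_width: 0.0003
t 1.7 box mm [-270.3  339.4  230.7] rot [179.93  -0.34  83.56] Fbox [0.  0.4 0.5] w 0.0003
shift [-445.1  274.4   48.4]
```

```bash
python3 -m creep '-35 21 0 -0.01; -35 21 0 0; -35 21 0 0; -35 21 0 0; -35 21 0 0'; python3 -m creep '-35 21 5 0; -35 21 5 0; -35 21 5 0; -35 21 5 0; -35 21 5 0'; python3 g.py 0 -108 95
```

```text
time_s: 2.12
eef_pos: [0.4135, 0.1991, 0.231]
tool_rot: [179.8, -0.4, 83.2]
contact_force: [0.6, -0.2, 0.1]
grip_width: -0.0001
time_s: 2.53
eef_pos: [0.4969, 0.0092, 0.208]
tool_rot: [179.4, -0.6, 82.1]
contact_force: [0.9, 2.0, 0.0]
grip_width: 0.0002
t 2.53 box mm [-63.6 -21.8 208. ] rot [179.39  -0.6   82.1 ] Fbox [0.7 2.1 0. ] w 0.0002
shift [-85.1  65.3 112.8]
```

```bash
python3 -m creep '-29 22 3 -0.035; -29 22 10 0; -27 20 10 0; 0 0 0 0;0 0 0 0'; python3 g.py 0 -108 91
```

```text
time_s: 2.95
eef_pos: [0.5555, -0.096, 0.1839]
tool_rot: [179.1, -0.5, 82.7]
contact_force: [0.1, 0.5, -0.6]
grip_width: -0.0001
t 2.95 box mm [   5.5 -120.4  183.9] rot [179.14  -0.52  82.65] Fbox [ 0.   0.5 -0.6] w -0.0001
shift [11.4 -7.2 92.9]
```

```bash
python3 -m creep '2 -2 25 -0.02; 2 -2 25 0; 2 -2 22 0; 0 0 12 0; 0 0 0 0'; python3 g.py 0 -108 91
```

```text
time_s: 3.37
eef_pos: [0.5524, -0.0865, 0.0998]
tool_rot: [178.8, -0.5, 83.2]
contact_force: [0.0, -0.2, 0.7]
grip_width: 0.0004
t 3.37 box mm [   1.4 -111.3   99.8] rot [178.85  -0.52  83.18] Fbox [ 0.1 -0.2  0.7] w 0.0004
shift [ 3.2 -1.7  8.8]
```

```bash
python3 -m creep '0 -1 9 -0.015; 8 0 0 0; 8 0 0 0; 8 0 0 0;8 0 0 0'; python3 g.py 0 64 92
```

```text
time_s: 3.78
eef_pos: [0.5552, -0.0512, 0.093]
tool_rot: [178.7, -0.5, 84.0]
contact_force: [-0.5, -2.7, -2.7]
grip_width: -0.0
t 3.78 box mm [  0.6 -75.8  93. ] rot [178.72  -0.45  83.99] Fbox [-0.2 -2.7 -2.7] w -0.0
shift [139.8  -1.    2.1]
```

```bash
python3 -m creep '10 0 0 0; 10 0 0 0; 10 0 0 0;10 0 0 0;10 0 0 0'; python3 g.py 0 64 92;  python3 - <<'E'
from h import *
p=read_camera("scene");cv2.imwrite("pics/c.png",cv2.resize(p["img"][120:400,140:440],None,fx=2,fy=2))
E
```

```text
time_s: 4.2
eef_pos: [0.5611, 0.0037, 0.0947]
tool_rot: [178.6, -0.4, 84.0]
contact_force: [0.5, -3.9, -2.9]
grip_width: -0.0001
t 4.2 box mm [  0.8 -20.7  94.7] rot [178.64  -0.39  84.03] Fbox [ 0.9 -3.8 -2.9] w -0.0001
shift [84.6 -1.   3.2]
```

View pics/c.png

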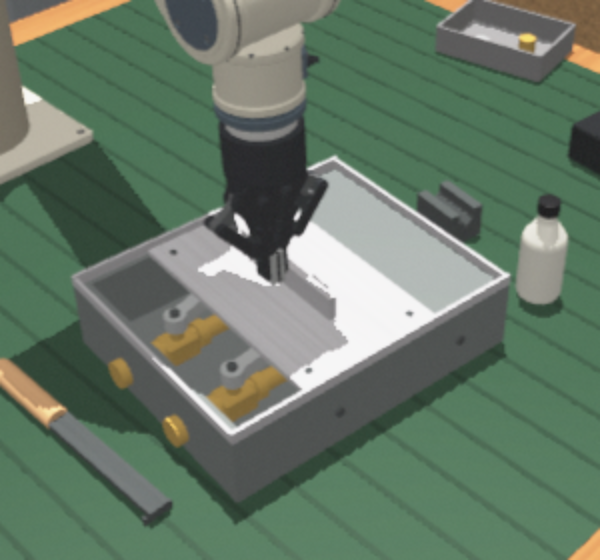

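```bash
python3 -m creep '10 0 0.8 0; 10 0 0.6 0; 10 0 0.5 0;10 0 0.5 0;10 0 0.5 0'; python3 -m creep '7 0 0.5 0; 5 0 0.3 0; 4 0 0.3 0; 4 0 0.3 0'; python3 g.py 0 64 92
```

```text
time_s: 4.67
eef_pos: [0.5678, 0.0549, 0.0945]
tool_rot: [178.5, -0.1, 84.2]
contact_force: [-4.7, -12.9, 7.6]
grip_width: -0.0001
time_s: 5.0
eef_pos: [0.5695, 0.0744, 0.0948]
tool_rot: [178.5, 0.2, 84.3]
contact_force: [-0.2, -5.4, 1.2]
grip_width: -0.0
t 5.0 box mm [ 1.9 50.5 94.8] rot [1.7854e+02 1.6000e-01 8.4350e+01] Fbox [ 0.4 -5.4  1.2] w -0.0
shift [13.5 -1.9  2.7]
```

```bash
python3 -m creep '4 0 0.2 0; 4 0 0.2 0; 4 0 0 0'; python3 -m creep '3 0 0 0; 3 0 0 0';python3 -m creep '3 0 0 0; 3 0 0 0';python3 g.py 0 64 92
```

```text
time_s: 5.25
eef_pos: [0.5707, 0.0863, 0.095]
tool_rot: [178.5, 0.3, 84.4]
contact_force: [-1.1, -3.8, -0.6]
grip_width: 0.0001
time_s: 5.42
eef_pos: [0.5711, 0.0916, 0.095]
tool_rot: [178.6, 0.4, 84.4]
contact_force: [0.5, -26.2, 3.4]
grip_width: -0.0001
time_s: 5.58
eef_pos: [0.5712, 0.0914, 0.095]
tool_rot: [178.6, 1.0, 84.7]
contact_force: [0.0, -24.4, 3.1]
grip_width: 0.0001
t 5.58 box mm [ 1.8 67.7 95. ] rot [178.63   1.05  84.68] Fbox [  2.6 -24.3   3.1] w 0.0001
shift [-3.6 -1.9  3. ]
```

Cover is on the stop: the force rose to 25 N with no further motion. I'll back off, rise and look.

```bash
python3 -m creep '-10 0 0 0; -10 0 -10 0; -25 0 -30 0;-25 0 -30 0; -25 0 -30 0'; python3 -m creep '-15 0 -30 0; 0 0 -20 0; 0 0 0 0';python3 g.py 0 -60 200
python3 - <<'E'
from h import *
P=[read_camera(n) for n in("top","scene","wrist")]
for n,p in zip(("top","scene","wrist"),P):
    cv2.imwrite(f"pics/d_{n}.png",p["img"])
    for t in("cover","tagged_handle","tagged_tip","tagged_stem","plain_tip"):
        print(n,t,[(np.round(d["location"],3).tolist(),round(d["score"],2)) for d in recognise(p,t)[:2]])
E
```

```text
time_s: 6.0
eef_pos: [0.5569, -0.0001, 0.1954]
tool_rot: [179.2, 0.9, 84.9]
contact_force: [1.0, 0.9, -0.7]
grip_width: 0.0002
time_s: 6.25
eef_pos: [0.5574, -0.0182, 0.2572]
tool_rot: [178.5, 0.8, 84.7]
contact_force: [0.6, 0.2, 0.2]
grip_width: -0.0
t 6.25 box mm [ -0.6 -42.8 257.2] rot [178.51   0.76  84.67] Fbox [0.5 0.3 0.2] w -0.0
shift [-16.4  -1.1  57.4]
top cover [([0.571, 0.108, 0.081], 0.73)]
top tagged_handle []
top tagged_tip [([0.438, -0.203, 0.023], 0.63)]
top tagged_stem [([0.68, 0.255, 0.083], 0.57)]
top plain_tip []
scene cover [([0.583, 0.096, 0.08], 0.63)]
scene tagged_handle [([0.602, -0.056, 0.06], 0.65)]
scene tagged_tip [([0.604, -0.056, 0.063], 0.92)]
scene tagged_stem [([0.608, -0.056, 0.035], 0.89)]
scene plain_tip [([0.507, -0.053, 0.064], 0.81)]
wrist cover [([0.543, 0.105, 0.078], 0.62)]
wrist tagged_handle [([0.594, -0.05, 0.064], 0.73)]
wrist tagged_tip []
wrist tagged_stem [([0.601, -0.063, 0.037], 0.93), ([0.678, 0.244, 0.033], 0.69)]
wrist plain_tip [([0.498, -0.053, 0.061], 0.68)]
```

View pics/d_wrist.png

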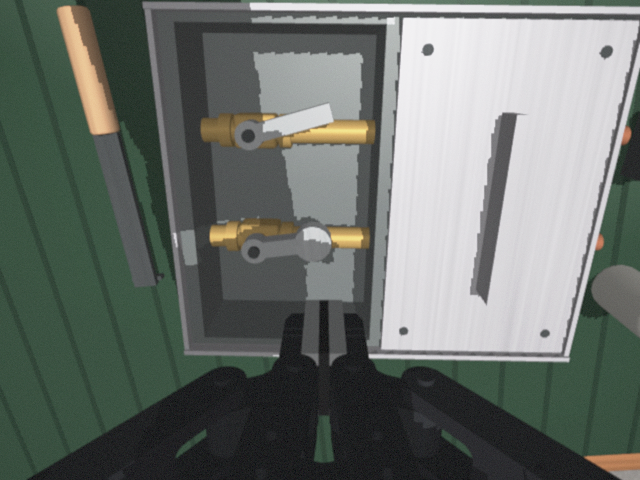

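The wrist picture shows the disc handle on the box's +x valve, with its stem at (253,251) and disc at (315,241). The plain handle is on the -x valve, stem (248,134) and end near (332,112).

```bash
python3 - <<'E'
from g import *
p=read_camera("wrist")
for n,u,v in(("stem",253,251),("disc",315,241),("pstem",248,134),("ptip",332,112),("lip a",512,113),("lip b",485,300)):
    for z in (None,.107 if "lip" in n else .062):
        X=world(p,u,v,z);print(n,X.round(4),(B.inv().apply(X-C)*1000).round(1))
p=read_camera("top");W=world
from m import cloud
w=cloud(p);w=w[(abs(w[...,0]-.57)<.12)&(abs(w[...,1]-.1)<.08)];l=w[(w[:,2]>.096)&(w[:,2]<.115)]
print("lip",len(l),B.inv().apply(np.r_[np.mean(cv2.boxPoints(cv2.minAreaRect(l[:,:2].astype(np.float32))),0),.1]-C)*1000)
E
```

```text
t 7.15 box mm [ -2.9 -42.4 251.6] rot [179.01   0.85  84.77] Fbox [ 0.1 -0.4  0.3] w -0.0001
stem [ 0.5958 -0.0847  0.0666] [  44.5 -105.    66.6]
stem [ 0.5976 -0.0857  0.062 ] [  46.3 -105.8   62. ]
disc [ 0.593  -0.0328  0.0624] [ 36.3 -53.6  62.4]
disc [ 0.5931 -0.0328  0.062 ] [ 36.4 -53.7  62. ]
pstem [ 0.5014 -0.0745  0.0664] [ -50.6 -104.5   66.4]
pstem [ 0.5018 -0.0754  0.062 ] [ -50.1 -105.4   62. ]
ptip [ 0.4948 -0.0101  0.0063] [-63.7 -41.1   6.3]
ptip [ 0.4914 -0.01    0.062 ] [-67.1 -41.4  62. ]
lip a [0.5023 0.1158 0.0818] [-69.1  84.8  81.8]
lip a [0.4999 0.1056 0.107 ] [-70.6  74.4 107. ]
lip b [0.6384 0.0955 0.1005] [ 68.3  78.7 100.5]
lip b [0.6347 0.0932 0.107 ] [ 64.8  76.  107. ]
lip 314 [  0.74226386  84.49198809 100.00000149]
```

```bash
python3 -m creep '-4 27 20 0.01; -4 27 25 0; -4 25 30 0; 0 0 30 0; 0 0 0 0'; python3 g.py 76 -54 49
```

```text
time_s: 7.67
eef_pos: [0.6398, -0.0398, 0.1485]
tool_rot: [178.5, 0.8, 84.2]
contact_force: [-2.2, -0.2, -0.8]
grip_width: 0.0
t 7.67 box mm [ 83.6 -55.8 148.5] rot [178.48   0.82  84.2 ] Fbox [-2.1 -0.4 -0.8] w 0.0
shift [  3.2 -10.2  99.2]
```

```bash
python3 -m creep '1 -3 30 0; 1 -2 30 0; 0 -1 20 0; 0 0 6 0; 0 0 0 0'; python3 g.py 76 -54 49;  python3 - <<'E'
from h import *
p=read_camera("scene");cv2.imwrite("pics/e.png",cv2.resize(p["img"][200:380,160:360],None,fx=3,fy=3))
E
```

```text
time_s: 8.08
eef_pos: [0.6383, -0.0388, 0.0642]
tool_rot: [178.3, 0.8, 84.2]
contact_force: [-0.6, 1.3, 0.3]
grip_width: 0.0001
t 8.08 box mm [ 82.  -54.9  64.2] rot [178.29   0.81  84.17] Fbox [-0.7  1.3  0.3] w 0.0001
shift [ 1.1 -6.5 15. ]
```

View pics/e.png

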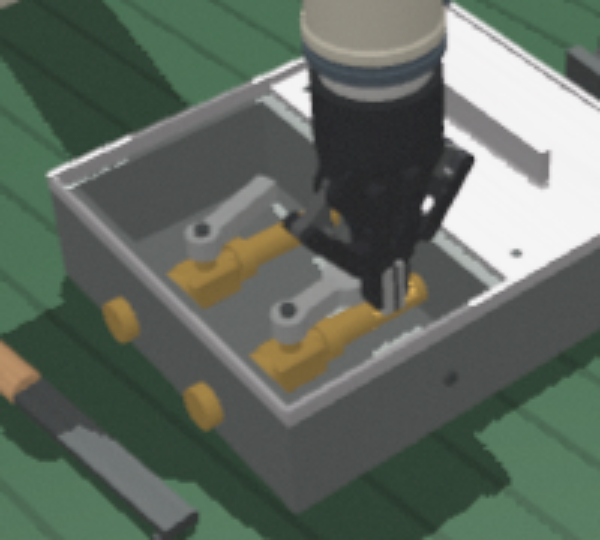

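Fingertips stand clear on the +x side of the disc, at about (395,295). Going down, then in to contact.

```bash
python3 -m creep '0 -1 10 0; 0 0 5 0; 1 -5 0 0; 1 -6 0 0'; python3 g.py 63 -52 49
```

```text
time_s: 8.47
eef_pos: [0.6314, -0.0361, 0.0546]
tool_rot: [177.7, 0.8, 84.2]
contact_force: [0.4, 0.2, -0.6]
grip_width: 0.0001
t 8.47 box mm [ 74.9 -53.   54.6] rot [177.67   0.79  84.15] Fbox [ 0.4  0.3 -0.6] w 0.0001
shift [  1.  -12.1   5.1]
```

```bash
python3 -m creep '0 -5 5 0; 1 -6 2 0; 0 -5 0 0; 0 -5 0 0; 0 -4 0 0'; python3 g.py 48 -49 49
```

```text
time_s: 8.88
eef_pos: [0.6077, -0.0324, 0.0488]
tool_rot: [177.1, 0.8, 84.2]
contact_force: [2.7, -1.7, -0.8]
grip_width: -0.0001
t 8.88 box mm [ 50.9 -51.7  48.8] rot [177.14   0.8   84.2 ] Fbox [ 2.8 -1.5 -0.8] w -0.0001
shift [ 2.7 -2.9 -0.3]
```

```bash
python3 -m creep '1 -5 0 0; 1 -5 0 0; 0 -5 0 0; 0 -5 0 0; -1 -4 0 0'; python3 g.py 16 -57 49
```

```text
time_s: 9.3
eef_pos: [0.5836, -0.0288, 0.0487]
tool_rot: [176.9, 0.8, 84.2]
contact_force: [3.9, -0.7, 0.7]
grip_width: -0.0
t 9.3 box mm [ 26.5 -50.6  48.7] rot [176.87   0.79  84.2 ] Fbox [ 4.  -0.3  0.7] w -0.0
shift [ -6.3 -10.5  -0.8]
```

```bash
python3 -m creep '-3 -5 0 0; -4 -5 0 0; -4 -4 0 0; -4 -4 0 0; -4 -3 0 0'; python3 g.py -3 -79 49
```

```text
time_s: 9.72
eef_pos: [0.5571, -0.0456, 0.0475]
tool_rot: [177.0, 0.7, 84.2]
contact_force: [2.9, 0.9, 0.1]
grip_width: -0.0001
t 9.72 box mm [  1.9 -70.1  47.5] rot [177.     0.73  84.23] Fbox [2.8 1.2 0.1] w -0.0001
shift [-8.9 -4.9 -1.6]
```

```bash
python3 -m creep '-4 -1 -0.5 0; -4 -1 0 0; -3 0 0 0'; python3 g.py -3 -79 49;python3 -m creep '-2 0 0 0; -2 0 0 0'; python3 g.py -3 -79 49
```

```text
time_s: 9.97
eef_pos: [0.5541, -0.0515, 0.0478]
tool_rot: [176.9, 0.2, 83.9]
contact_force: [6.9, 36.4, -1.3]
grip_width: -0.0004
t 9.97 box mm [ -0.4 -76.3  47.8] rot [176.92   0.18  83.87] Fbox [ 3.2 36.9 -1.3] w -0.0004
shift [-2.7 -2.5 -1.4]
time_s: 10.13
eef_pos: [0.5544, -0.0503, 0.0477]
tool_rot: [176.9, -0.2, 83.7]
contact_force: [3.8, 14.9, 1.0]
grip_width: -0.0001
t 10.13 box mm [ -0.3 -75.1  47.7] rot [176.9   -0.23  83.73] Fbox [ 2.3 15.2  1. ] w -0.0001
shift [-3.9 -2.6 -1.5]
```

The handle is against its stop (37 N peak). I'll back off, rise and look.

```bash
python3 -m creep '6 0 0 0; 10 0 0 0; 3 0 -25 0; 0 0 -35 0; 0 0 -35 0'; python3 -m creep '0 0 -35 0; 0 0 -35 0; 0 0 -15 0;0 0 0 0'; python3 - <<'E'
from g import *
p=read_camera("wrist");cv2.imwrite("pics/f.png",p["img"])
for t in("tagged_tip","tagged_stem","plain_tip"):
    print(t,[((B.inv().apply(np.array(d["location"])-C)*1000).round(0).tolist(),round(d["score"],2)) for d in recognise(p,t)[:2]])
E
```

```text
time_s: 10.55
eef_pos: [0.5427, -0.0294, 0.1362]
tool_rot: [178.3, -0.1, 83.7]
contact_force: [1.1, -0.0, 1.0]
grip_width: -0.0001
time_s: 10.88
eef_pos: [0.5389, -0.0295, 0.2298]
tool_rot: [178.2, -0.0, 83.7]
contact_force: [0.3, 0.5, 0.5]
grip_width: 0.0002
t 10.88 box mm [-17.9 -55.9 229.8] rot [ 1.7821e+02 -2.0000e-02  8.3700e+01] Fbox [0.3 0.6 0.5] w 0.0002
tagged_tip [([10.0, -101.0, 62.0], 0.56), ([-33.0, -80.0, 30.0], 0.52)]
tagged_stem [([45.0, -93.0, 38.0], 0.69), ([-58.0, -80.0, 64.0], 0.27)]
plain_tip [([-59.0, -78.0, 63.0], 0.79), ([44.0, -93.0, 39.0], 0.59)]
```

View pics/f.png

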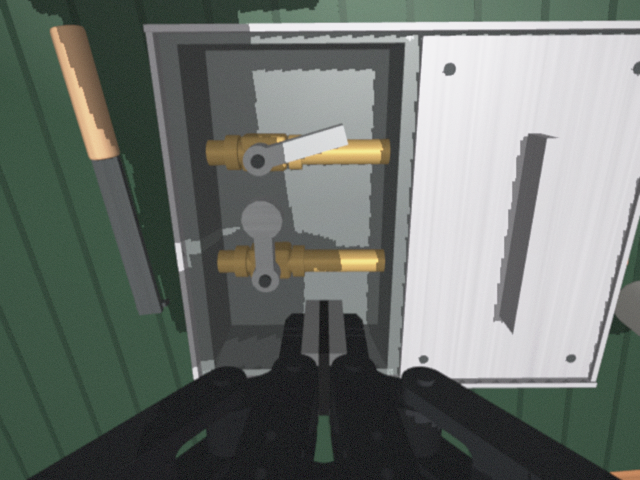

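The handle now stands across its pipe, with the disc at (262,219) and stem at (265,281). The plain handle looks unmoved. I'll measure the angles and the cover position.

```bash
python3 - <<'E'
from g import *
from m import cloud
p=read_camera("wrist");f=lambda u,v:(B.inv().apply(world(p,u,v,.062)-C)*1000)
def ang(a,b): d=f(*b)-f(*a);return round(float(np.arctan2(-d[0],d[1])),3),round(float(np.hypot(*d[:2])),1)
print("tagged",ang((265,281),(262,219)),f(265,281),f(262,219));print("plain",ang((258,161),(345,136)))
a,b=f(258,161),f(265,281);print("stem line tilt (box yaw check)",np.degrees(np.arctan2(b[1]-a[1],b[0]-a[0])))
p=read_camera("top");w=cloud(p);w=w[(abs(w[...,0]-.57)<.12)&(abs(w[...,1]-.1)<.08)];l=w[(w[:,2]>.096)&(w[:,2]<.115)]
print("lip",B.inv().apply(np.r_[np.mean(cv2.boxPoints(cv2.minAreaRect(l[:,:2].astype(np.float32))),0),.1]-C)*1000)
for t in("v_block","oil_bottle","file"): print(t,[np.round(d["location"],3).tolist() for d in recognise(p,t)[:1]])
E
```

```text
t 11.08 box mm [-20.1 -55.9 224.8] rot [ 1.7864e+02 -2.0000e-02  8.3700e+01] Fbox [0.  0.2 0.7] w -0.0002
tagged (1.56, 51.6) [  43.93815306 -104.53284837   62.        ] [  -7.66833545 -103.97184935   62.        ]
plain (0.269, 64.4)
stem line tilt (box yaw check) -0.10842723101847396
lip [  0.84531796  84.49558188 100.00000149]
v_block [[0.544, 0.279, 0.037]]
oil_bottle [[0.678, 0.256, 0.084]]
file [[0.425, -0.206, 0.019]]
```

```bash
python3 -c "
from bench import order;print(order.sign_off())"
```

```text
the job is handed in; nothing more can be done
None
```

The cover is fully aside on the closed half of the box and the disc handle is shut, square across its pipe. I handed the job in at about 11 s on the robot's clock, with the hand about 14 cm clear above the box.

- **Cover:** I slid it by its lip with closed fingertips until it met the end stop, where the force rose to about 25 N. The lip then measured at box y = 84.5 mm, against 83 mm expected, which is within calibration error.
- **Disc handle:** I pushed the disc round to its stop, with a brief peak of about 37 N from the fingertips. After I backed off, the last wrist picture gave 1.56 rad, where 1.57 is shut.
- **Plain handle:** It read 0.27 rad at the end and about 0.26 rad before, so it is unchanged within measuring error.
- **V-block and oil bottle:** Both were found within 4 mm of where they started.
- **File (disagreed):** The last top-view detection put it about 95 mm from its first reading. I think the arm hid part of it. The wrist pictures before and after show it still lying beside the box, and the hand never went near it.

Two small things during the push: the tool tilted by up to about 3°. The force reading also showed the fingers dragging up to about 3 N upward on the lip, less than the cover's weight of about 6 N.

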